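Clear the fit-up jig and hold the offcut into its corner

ROBOT

A 6-joint arm with a two-finger parallel gripper is mounted at the origin on a cart in front of the work surface, level with it; the furniture and walls round the work are solid. World frame = base frame: x ahead of the robot, y to its left, z up, the work surface at z = 0. Lengths are in mm, angles in rad, forces in N, time in s.
With the tool pointing down it reaches from about 350 to 775 mm from the base axis. Payload 7.3 kg.
Tool frame: the origin (TCP) lies at the very end of the fingers, on their centre line; the grasp point (between the pads) lies 19 mm behind it; z points along the fingers, y is the line along which they close (so a half turn about z gives the same grasp; the last joint's range is limited). The gripper opens to 92 mm and grips with 3 to 60 N. Pads are 19 mm wide; open, the fingers measure 130 mm over their backs; the gripper's body (75 mm by 190 mm) begins 47 mm behind the grasp point.
Start: joints at [1.006, 0.342, 1.524, -0, 1.275, -0.146], TCP at [213.487, 479.654, 226.741] pointing down, gripper open.
Joint ranges: [-2.53, 2.53], [-0.77, 2.02], [0.04, 2.7], [-1, 4.14], [0.28, 2.66], [-3.11, 3.11]. Speed limits (rad/s): [2.57, 2.57, 3.14, 3.14, 3.14, 3.14].

INTERFACE

Orientations are given as [roll, pitch, yaw] about the fixed x, y, z axes, in that order (R = Rz(yaw) Ry(pitch) Rx(roll)).
In Python, from plant import get_obs, vision, workorder gives the robot as it stands.
- The arm moves only by the shell command python3 -m pendant 'ROWS' [OPENING]. ROWS is a JSON object of lists of equal length, an entry for each row: "dp": the shift along the tool's x, y, z in m, a list of three; "rotation": the turn, a rotation vector about the tool's x, y, z in rad, a list of three. A call has 1 to 8 rows; each row is the pose to reach, as a shift and turn from the pose commanded when the call began, along the tool's axes at that moment; what a row does not reach only later rows make up. A row lasts 1/8 s, in which the tool goes at most 62.5 mm and 10.7 degrees, less where a joint would pass 70% of its speed; a pose out of reach is approached as far as the arm can. A call with a gripper value outside its range is refused whole. OPENING is the finger opening in m, from 0 to 0.0918, set as the call begins (- or left out, the last holds). The fingers move at their own pace and stop on an object; the grip force is fixed at half the most. Time passes only in rows, so rows that repeat a pose let the fingers close. It gives the time, the measured TCP pose, the force, the opening and the grip force at its end, in the units of the state.
- get_obs(): the state, without advancing time (a new reading comes with each control period).
- vision.capture(name): name is "scene" or "top"; returns a dict with "pixels" (420x560x3 uint8, red, green, blue), "vfov" (degrees; the focal length in pixels is half the picture's height over the tangent of half this angle, whatever the lens; pixels are square), "cx", "cy" (the principal point, pixels), "pose" (4x4, takes a point from camera to world coordinates). Camera axes: x right, y up, looking along -z (the intrinsics and any distortion apply to the point x, -y, -z); pixel columns grow to the right and rows downward; lengths in mm; the calibration is good to about 2 mm. A picture is of the moment at which its call begins. There is no depth.
- workorder.close_job(): hands the job in; it is judged then, once.
The state is a dict: "time": time; "joint_positions": joint angles; "dq": joint speeds; "tau": joint torques, N m; "tool_pos": TCP position; "tcp_rot": TCP orientation; "contact_force": force on the tool from outside, world axes, zero at the start; "moment": the same for the moment, N m; "grip_width": finger opening in mm; "finger_force": force on a finger pad.
Only numpy, scipy, OpenCV 4.12 (cv2) and the standard library are available. Lean on these libraries where they do the work, as an engineer would, in place of code of your own. Each camera call takes 0.05 s, during which the arm holds its last target. There are 200 camera calls.

TASK

Get the square steel offcut held in the fit-up jig, ready for tacking: first take the paint marker that lies in its way out of the jig and stand it, either end up, in the metal cup, then slide the offcut up against both the end stop and the fence. Finish holding it there: with one steady diagonal push of the fingers, press it firmly down on the bed and against the fence at the same time, and keep pushing - do not let go at the end. Leave the cup standing upright and the tape measure, bolt and parts tin where they are.

Things in the scene. Friction and masses are not known exactly. Their poses are not given: they have to be found in the camera images.
- jig: Flat steel fit-up jig fixed to the bench on four 14 mm feet; origin on the bench under the centre of its bed, z up. +x points to the fence (roughly to the robot's right), +y along the fence to the end stop (roughly away from the robot). Bed: plate 140 mm (x) by 190 mm (y), top at z = 24 mm.
- bed: The jig's bed plate, same origin and axes as jig; top face at z = 24 mm. Bed, fence and stop are ground and oiled: friction about 0.2. A bench grinder 0.23 m high stands close by, to the right of the fence.
- fence: The jig's fence, same origin and axes as jig: a steel bar along y on the bed's right edge, its working face at x = 55 mm (facing -x), 15 mm thick, top at z = 54 mm (three screw heads 4 mm higher), y = -95 to 95 mm.
- stop: The jig's end stop, same origin and axes as jig: a low steel bar across the bed's far end, its working face at y = 80 mm (facing -y), 15 mm thick, x = -70 to 55 mm, top at z = 49 mm (screw heads 4 mm higher).
- tube: The offcut: straight grey-blue steel length of square section 30 x 30 mm, 160 mm long (along its y), 0.18 to 0.35 kg, loose; origin at the centre of its underside. Starts lying on the left side of the jig's bed, roughly parallel to the fence, clear of fence and stop. Fully home its origin is at x = 40, y = 0, z = 24 mm in the jig's frame.
- marker: Paint marker, white barrel and dark cap, 14 x 131 x 14 mm, long axis = y, origin at the middle of its underside (7 mm from its centre line), 20 g. Starts lying on the bed between offcut and fence, roughly parallel to the fence.
- cup: Plain round metal cup without handle, loose, upright, empty, 0.3 kg: 80 mm wide at the mouth, narrowing to 64 mm at the foot, 95 mm high, wall 4 mm. Origin at the centre of its underside.
- cup_rim (a point): Centre of the cup's mouth, on its axis at rim height (95 mm over the bench).
- tape_measure: Yellow tape measure, 43 x 86 x 66 mm, bystander; origin at the centre of its underside.
- bolt: Hexagon bolt standing on its head, 57 mm high, 21 mm wide, bystander; origin at its underside.
- parts_tin: Green lidded tin, 90 x 122 x 38 mm, bystander; origin at the centre of its underside.
Things that resemble listed ones, but are neither listed nor needed, are in the scene too. There is more than one size of the cup; the one meant has the size given above.

How it is judged (in metres and radians):
On the way, in this order (a step that is already met when the one before it is completed fails the run):
1. the marker stands in the metal cup, let go (horizontal distance between marker and cup_rim below 0.04 m and (angle between marker's own y axis and vertical below 0.75 rad or angle between marker's own y axis and vertical above 2.39 rad) and z of marker in the frame of cup between 0.03 and 0.11 m and angle between cup's own z axis and vertical below 0.1 rad and contact force between the arm and marker below 0.1 N and contact force between the arm and cup below 0.1 N and linear speed of marker below 0.03 m/s), for 0.2 s.
2. the offcut lies on the bed, up against stop and fence (x of tube in the frame of jig between 0.0365 and 0.044 m and y of tube in the frame of jig between -0.0045 and 0.015 m and z of tube in the frame of jig between 0.0215 and 0.0265 m and angle between the y axis of tube and the y axis of jig, either way round below 0.03 rad), for 0.1 s.
At the end, for the whole second after the job is handed in: Offcut flat on the bed, within 3.5 mm of the fence and 4.5 mm of the stop, parallel to 0.03 rad, at rest; fingers push it with over 6 N, it bears on the fence with over 3 N and on the bed with over 6 N; marker stands untouched in the upright cup, either end up, leaning under 0.75 rad (all of step 1 and all of step 2 and contact force between tube and fence above 3 N and contact force between tube and bed above 6 N and contact force between the fingers and tube above 6 N and linear speed of tube below 0.01 m/s); the arm keeps its last pose, push and grip.
It fails at once if cup tipped (angle between cup's own z axis and vertical above 0.5 rad).
It fails at once if tape_measure disturbed (distance of tape_measure from where it was at the start of the episode above 0.03 m).
It fails at once if bolt disturbed (distance of bolt from where it was at the start of the episode above 0.03 m).
It fails at once if parts_tin disturbed (distance of parts_tin from where it was at the start of the episode above 0.03 m).
It also fails if it takes over 64 s, if anything falls off the work surface, if the arm or the gripper's body presses on something with over 40 N, if the wrist force passes 120 N, or if a joint passes its speed limit or range.

## Working session

There is one attempt and no reset: what is moved stays moved. The work goes in short steps, Python scripts to look and compute and a shell command to move; the robot and the scene stay as the last step left them, time stands still between calls to the robot, and variables do not carry over. Pictures are saved under pics/ and viewed, at most 10 in all, crops included, and the job is handed in when it is done.

```bash
ls; mkdir -p pics; python3 - <<'E'
from plant import get_obs, vision
import cv2, numpy as np, pickle
print(get_obs())
for n in("scene","top"):
    c=vision.capture(n); cv2.imwrite(f"pics/{n}0.png",c["pixels"][:,:,::-1]); pickle.dump(c,open(f"{n}0.pkl","wb"))
    print(n,{k:v for k,v in c.items() if k!="pixels"})
E
```

```text
pics
{'time': 0.0, 'joint_positions': array([ 1.00598779e+00,  3.42718921e-01,  1.52498977e+00, -6.50577702e-07,
        1.27538952e+00, -1.46015325e-01]), 'dq': array([-1.24257633e-03, -6.59576177e-04, -1.08492536e-03, -9.05829222e-05,
        1.10108851e-03,  8.16726841e-04]), 'tau': array([-1.08337135e-03, -4.31255758e+01, -2.44209892e+01,  7.15199788e-02,
        5.63196768e-02, -1.09551365e-04]), 'tool_pos': array([213.27072119, 479.30073305, 226.05643913]), 'tcp_rot': array([-3.14010302e+00, -2.18438876e-04,  2.72279947e+00]), 'contact_force': array([-0.15352293, -0.03068148, -1.01417026]), 'moment': array([-0.02690694,  0.0054619 , -0.00606519]), 'finger_force': 0.0, 'grip_width': 91.83249707880063}
scene {'vfov': 43.804998609439714, 'cx': 286.2685154931433, 'cy': 210.54230725631282, 'pose': array([[ 8.36547229e-01, -2.58003502e-01,  4.83345556e-01,
         1.16181603e+03],
       [ 5.47770888e-01,  4.12603332e-01, -7.27808728e-01,
        -7.27654648e+02],
       [-1.16527863e-02,  8.73608999e-01,  4.86488982e-01,
         6.11332617e+02],
       [ 0.00000000e+00,  0.00000000e+00,  0.00000000e+00,
         1.00000000e+00]])}
top {'vfov': 49.61601837445438, 'cx': 278.0735812361084, 'cy': 211.4472332696046, 'pose': array([[-1.71125449e-02,  9.95537693e-01, -9.28001192e-02,
         5.02547515e+02],
       [-9.99608141e-01, -1.49781543e-02,  2.36478361e-02,
         6.69765952e+01],
       [ 2.21523377e-02,  9.31684293e-02,  9.95403897e-01,
         1.14133068e+03],
       [ 0.00000000e+00,  0.00000000e+00,  0.00000000e+00,
         1.00000000e+00]])}
```

View pics/top0.png

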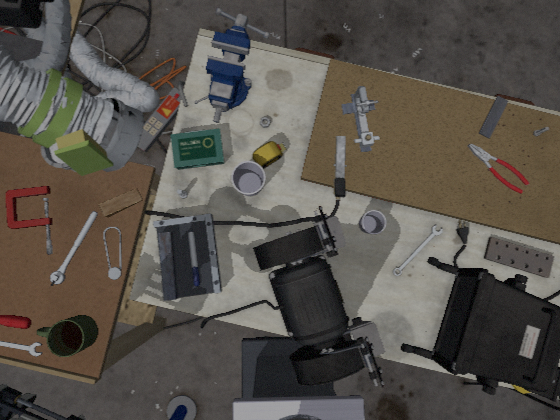

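View pics/scene0.png

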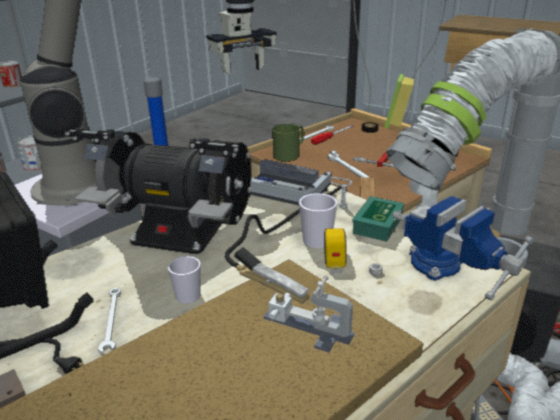

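```bash
cat > h.py <<'E'
import numpy as np, cv2, pickle
from plant import get_obs, vision
from scipy.spatial.transform import Rotation as R
def cap(n,tag):
    c=vision.capture(n); pickle.dump(c,open(tag+".pkl","wb")); return c
def load(t): return pickle.load(open(t+".pkl","rb"))
def foc(c): return c["pixels"].shape[0]/2/np.tan(np.radians(c["vfov"]/2))
def ray(c,u,v):
    f=foc(c); d=np.array([(u-c["cx"])/f,-(v-c["cy"])/f,-1]); return c["pose"][:3,3],c["pose"][:3,:3]@d
def atz(c,u,v,z):
    o,d=ray(c,u,v); return o+d*(z-o[2])/d[2]
def proj(c,p):
    q=(np.atleast_2d(p)-c["pose"][:3,3])@c["pose"][:3,:3]; f=foc(c)
    return np.c_[c["cx"]+f*q[:,0]/-q[:,2], c["cy"]-f*q[:,1]/-q[:,2]]
def crop(c,u0,v0,u1,v1,k): return cv2.resize(c["pixels"][v0:v1,u0:u1,::-1],None,fx=k,fy=k,interpolation=cv2.INTER_CUBIC)
E
python3 - <<'E'
from h import *
c=load("top0"); a=crop(c,145,205,230,310,5); b=crop(c,220,150,395,250,2)
im=np.zeros((525,780,3),np.uint8); im[:525,:425]=a; im[:200,425:775]=b
s=load("scene0"); d=crop(s,160,180,345,310,1.9)
im[210:210+d.shape[0],425:425+d.shape[1]]=d
im=np.ascontiguousarray(im)
for g in range(0,425,50):cv2.putText(im,str(145+g//5),(g,10),0,.35,(0,255,255));cv2.putText(im,str(205+g//5),(0,g+4),0,.35,(0,255,255))
cv2.imwrite("pics/c1.png",im)
E
```

```text
(no output)
```

View pics/c1.png

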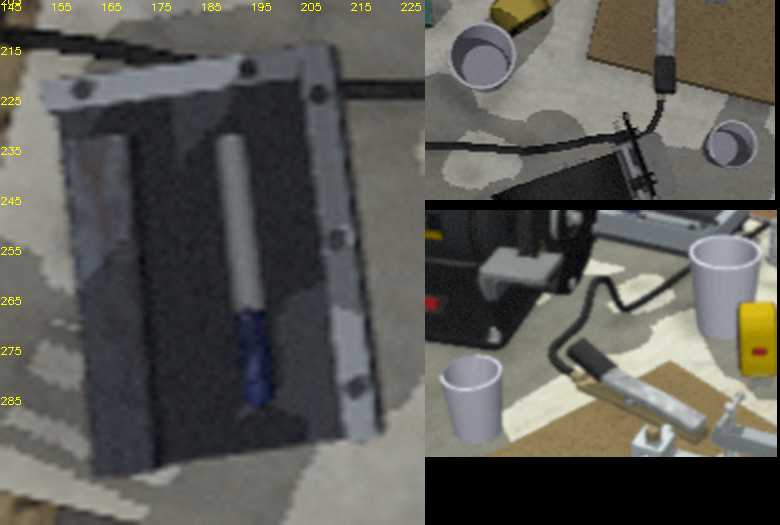

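```bash
cat > fit.py <<'E'
from h import *
from scipy.optimize import least_squares
c=load("top0")
px=lambda q:(np.array(q)+0.0)/5+[145,205]-0.4
M=np.array([[-70,95,49],[-70,80,49],[70,95,54],[55,-95,54],[70,-95,54]],float)
I=px([[42,84],[46,110],[332,42],[346,437],[378,433]])
def T(p,m): 
    k,s=np.cos(p[2]),np.sin(p[2]); return np.c_[p[0]+k*m[:,0]-s*m[:,1],p[1]+s*m[:,0]+k*m[:,1],m[:,2]]
r=least_squares(lambda p:(proj(c,T(p,M))-I).ravel(),[400,300,-1.5]); print("jig",r.x,r.fun.reshape(-1,2).round(1))
J=r.x
def inj(p):
    k,s=np.cos(J[2]),np.sin(J[2]); d=np.asarray(p)[:2]-J[:2]; return np.array([k*d[0]+s*d[1],-s*d[0]+k*d[1]])
for q in [(319,93),(337,239),(357,386),(83,90),(249,68)]: print("screw",inj(atz(c,*px(q),58 if q[0]>300 else 53)).round(1))
tb=np.array([inj(atz(c,*px(q),54)) for q in [(69,138),(127,136),(155,467),(97,475)]]); print("tube",tb.round(1),tb.mean(0))
mk=[atz(c,*px(q),31) for q in [(231,135),(259,405)]]; print("marker w",mk,"jig",[inj(m).round(1) for m in mk],np.linalg.norm(mk[0]-mk[1]))
# cups: ellipse rim
for nm,(u,v,w) in {"A":(483,56,66),"B":(731,144.5,51)}.items():
    u0,v0=220+(u-425)/2-.25,150+v/2-.25; p=atz(c,u0,v0,95);print(nm,u0,v0,p,w/2*(c["pose"][2,3]-95)/foc(c), inj(p))
E
python3 fit.py
```

```text
jig [501.34431306 260.83557969  -1.45076123] [[-0.2 -1. ]
 [-0.3  0. ]
 [-0.3 -0.6]
 [ 0.5  0.8]
 [ 0.4  0.7]]
screw [61.9 69.7]
screw [61.9 -0.2]
screw [ 62.7 -69.9]
screw [-49.8  86.7]
screw [29.7 86.5]
tube [[-58.7  64.8]
 [-31.4  62. ]
 [-36.3 -94.5]
 [-63.6 -94.4]] [-47.49560733 -15.52550963]
marker w [array([559.98559449, 253.95853489,  31.        ]), array([429.647708  , 240.43221554,  31.        ])] jig [array([13.8, 57.4]), array([ 11.7, -73.6])] 131.03787990825694
A 248.75 177.75 [679.85111624 109.00275866  95.        ] 76.00216702304587 [172.11596123 159.04081304]
B 372.75 222.0 [ 572.21119154 -177.08652273   95.        ] 58.72894724508089 [443.25710466  17.91707069]
```

Cups: A at (249,178), rim about 76–80 mm wide, and B at (373,222), about 59 mm wide. There is also a green mug at (70,335), which has a handle. A fits the given 80 mm, and the crop confirms it as a plain round cup. The marker is at (191,232)–(197,286) and the offcut is on the left, at x≈158–176.

```bash
cat >> h.py <<'E'
J=np.array([501.3,260.8]); JY=-1.4508
def jw(x,y,z=0):
    k,s=np.cos(JY),np.sin(JY); return np.array([J[0]+k*x-s*y,J[1]+s*x+k*y,z])
def tri(u1,u2,a="top0",b="scene0"):
    o,d=ray(load(a),*u1);p,e=ray(load(b),*u2); t=np.linalg.lstsq(np.c_[d,-e],p-o,rcond=None)[0]
    x,y=o+t[0]*d,p+t[1]*e; return (x+y)/2,np.linalg.norm(x-y)
def Rt(phi,th):  # tool z tilted th from down towards azimuth phi; tool y horizontal at phi+90deg
    z=np.array([np.cos(phi)*np.sin(th),np.sin(phi)*np.sin(th),-np.cos(th)]); y=np.array([-np.sin(phi),np.cos(phi),0])
    return np.c_[np.cross(y,z),y,z]
def go(p,Rm):
    o=get_obs(); R0=R.from_euler("xyz",o["tcp_rot"]).as_matrix()
    print("dp",(R0.T@(np.asarray(p)-o["tool_pos"])/1000).round(4).tolist(),"rot",R.from_matrix(R0.T@Rm).as_rotvec().round(4).tolist())
E
python3 - <<'E'
from h import *
print("cup tri",tri((248.75,177.75),(317.9,202.1)))
print("nozzle",tri((140,125),(418,178)))
print("tape top",tri((268,153),(335,240)))
print("wheel",tri((256,255),(246,190)), tri((325,225),(205,190)))
go([532,251,120],Rt(.1034,0))
E
```

```text
cup tri (array([682.1247196 , 110.43681988,  93.61845373]), np.float64(4.859613396426898))
nozzle (array([810.51771693, 364.85332544,  79.62384748]), np.float64(4.3900259812248335))
tape top (array([750.16773803,  64.25849705,  47.60335905]), np.float64(3.9036138804112888))
wheel (array([502.85516862,  96.58131973,  80.18998762]), np.float64(5.690048982006955)) (array([553.16292755, -65.84896408, 164.40779316]), np.float64(25.929916367859565))
dp [-0.3841, -0.0788, 0.1061] rot [-0.0012, -0.0006, -0.5223]
```

```bash
python3 -m pendant '{"dp":[[-0.05,-0.01,0.01],[-0.1,-0.02,0.02],[-0.15,-0.03,0.03],[-0.2,-0.04,0.04],[-0.25,-0.05,0.06],[-0.3,-0.06,0.08],[-0.345,-0.07,0.095],[-0.384,-0.079,0.106]],"rotation":[[0,0,-0.07],[0,0,-0.14],[0,0,-0.21],[0,0,-0.28],[0,0,-0.35],[0,0,-0.42],[0,0,-0.48],[0,0,-0.522]]}' 0.03
python3 - <<'E'
from h import *
print(get_obs()["joint_positions"].round(3))
go([532,251,25],Rt(.1034,0))
c=cap("top","top1"); cv2.imwrite("pics/t1.png",crop(c,130,170,270,310,4))
E
```

```text
time: 1.1
tool_pos: [533.1, 249.9, 119.5]
tcp_rot: [-3.141, -0.001, -3.038]
contact_force: [1.0, 0.6, 0.5]
grip_width: 30.1
finger_force: 0.0
[ 0.308  0.558  1.488  0.     1.097 -1.367]
dp [0.0008, 0.0012, 0.0945] rot [-0.0002, -0.0014, 0.0006]
```

View pics/t1.png

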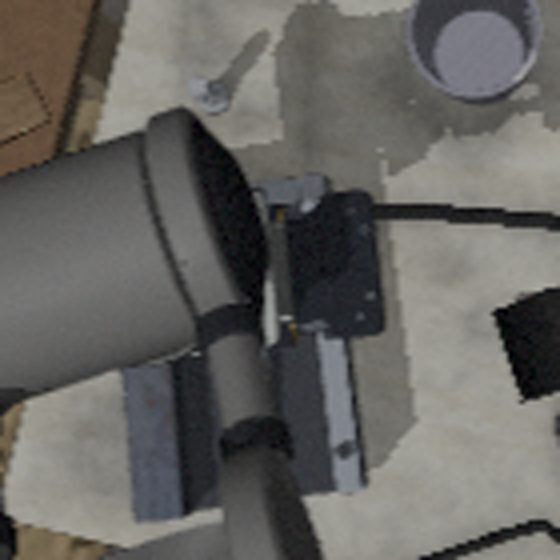

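```bash
python3 -m pendant '{"dp":[[0,0,0.04],[0.001,0.001,0.075],[0.001,0.001,0.093],[0.001,0.001,0.093]],"rotation":[[0,0,0],[0,0,0],[0,0,0],[0,0,0]]}'
python3 -m pendant '{"dp":[[0,0,0],[0,0,0],[0,0,0],[0,0,0]],"rotation":[[0,0,0],[0,0,0],[0,0,0],[0,0,0]]}' 0.0
```

```text
time: 1.65
tool_pos: [530.7, 252.3, 27.1]
tcp_rot: [-3.141, -0.001, -3.038]
contact_force: [-0.0, 0.4, 1.0]
grip_width: 29.5
finger_force: 0.0
time: 2.15
tool_pos: [531.7, 252.5, 28.9]
tcp_rot: [3.141, 0.002, -3.038]
contact_force: [-0.9, 0.4, 5.8]
grip_width: 13.6
finger_force: 30.0
```

```bash
python3 -m pendant '{"dp":[[0,0,-0.04],[0,0,-0.09],[0,0,-0.14],[0,0,-0.18],[0,0,-0.21],[0,0,-0.21]],"rotation":[[0,0,0],[0,0,0.1],[0,0,0.28],[0,0,0.46],[0,0,0.64],[0,0,0.8]]}'
python3 - <<'E'
from h import *
o=get_obs();print(o["joint_positions"].round(3),o["grip_width"])
go([600,200,240],Rt(-.96,np.radians(40)))
E
```

```text
time: 2.9
tool_pos: [532.1, 252.6, 241.0]
tcp_rot: [3.137, 0.003, 2.439]
contact_force: [0.1, 0.0, -0.6]
grip_width: 13.2
finger_force: 30.0
[ 0.313  0.448  1.321  0.     1.367 -0.556] 13.244104586925276
dp [-0.0858, 0.0037, 0.0013] rot [0.0952, -0.6917, 0.2453]
```

```bash
python3 -m pendant '{"dp":[[-0.02,0.001,0],[-0.04,0.002,0],[-0.06,0.003,0.001],[-0.08,0.004,0.001],[-0.086,0.004,0.001]],"rotation":[[0.02,-0.15,0.05],[0.04,-0.3,0.1],[0.06,-0.45,0.15],[0.08,-0.59,0.2],[0.095,-0.692,0.245]]}'
python3 - <<'E'
from h import *
o=get_obs();print(o["joint_positions"].round(3),o["grip_width"])
f=np.array([np.cos(-.96),np.sin(-.96),0]); C=np.array([681,110,0])
t=np.radians(75); P=C+12*f+[0,0,220]
go(P+4*np.r_[f[:2]*np.sin(t),-np.cos(t)],Rt(-.96,t))
E
```

```text
time: 3.52
tool_pos: [599.7, 199.9, 236.7]
tcp_rot: [-3.135, 0.7, 2.19]
contact_force: [-0.1, 0.4, -0.5]
grip_width: 13.7
finger_force: 30.0
[ 0.525  0.545  1.382 -0.744  1.248  0.167] 13.680005223900938
dp [-0.0927, 0.0145, 0.1013] rot [0.0012, -0.6087, 0.0066]
```

The wrist roll range keeps the tool from tilting far enough, so I'll lay the marker back down. Then I'll re-grip it with the fingers leaning the other way.

```bash
python3 - <<'E'
from h import *
go([532,252,150],Rt(.1034,0))
E
```

```text
dp [0.1184, -0.0248, 0.0138] rot [-0.3743, 0.6301, -1.012]
```

```bash
python3 -m pendant '{"dp":[[0.015,-0.003,0],[0.03,-0.006,0],[0.045,-0.01,0],[0.06,-0.013,0],[0.08,-0.017,0.005],[0.1,-0.021,0.01],[0.118,-0.025,0.014],[0.118,-0.025,0.014]],"rotation":[[-0.053,0.09,-0.144],[-0.107,0.18,-0.289],[-0.16,0.27,-0.433],[-0.214,0.36,-0.578],[-0.267,0.45,-0.722],[-0.321,0.54,-0.867],[-0.374,0.63,-1.012],[-0.374,0.63,-1.012]]}'
python3 - <<'E'
from h import *
go([531.7,252.5,28],Rt(.1034,0))
E
```

```text
time: 4.53
tool_pos: [531.8, 250.9, 149.3]
tcp_rot: [3.14, -0.004, -3.04]
contact_force: [-0.4, -0.6, -0.8]
grip_width: 13.5
finger_force: 30.0
dp [-0.0006, 0.0013, 0.1213] rot [0.0017, -0.0042, -0.0018]
```

```bash
python3 -m pendant '{"dp":[[0,0,0.05],[-0.001,0.001,0.1],[-0.001,0.001,0.117],[-0.001,0.001,0.12],[-0.001,0.001,0.12]],"rotation":[[0,0,0],[0,0,0],[0,-0.004,-0.002],[0,-0.004,-0.002],[0,-0.004,-0.002]]}'
python3 -m pendant '{"dp":[[0,0,0],[0,0,0],[0,0,-0.02],[0,0,-0.05],[0,0,-0.06],[0,0,-0.06]],"rotation":[[0,0,0],[0,0,0],[0,0,0],[0,0,0],[0,0,0],[0,0,0]]}' 0.03
python3 - <<'E'
from h import *
go([528,251.5,26.5+45],Rt(.1034,np.radians(-30)))
E
```

```text
time: 5.15
tool_pos: [532.9, 253.7, 31.6]
tcp_rot: [3.139, 0.004, -3.036]
contact_force: [0.8, 0.8, -0.4]
grip_width: 13.5
finger_force: 30.0
time: 5.9
tool_pos: [532.5, 253.2, 91.0]
tcp_rot: [3.139, 0.003, -3.035]
contact_force: [0.0, -0.6, -0.2]
grip_width: 30.4
finger_force: 0.0
dp [0.0047, -0.0012, 0.0195] rot [0.0021, 0.5267, 0.0037]
```

```bash
python3 -m pendant '{"dp":[[0.002,-0.001,0.01],[0.004,-0.001,0.02],[0.005,-0.001,0.02],[0.005,-0.001,0.02]],"rotation":[[0,0.18,0],[0,0.36,0],[0.002,0.527,0.004],[0.002,0.527,0.004]]}'
python3 - <<'E'
from h import *
go([529,252,31],Rt(.1034,np.radians(-30)))
c=cap("scene","s2"); cv2.imwrite("pics/s2.png",crop(c,220,140,370,250,5))
E
```

```text
time: 6.4
tool_pos: [527.0, 250.8, 65.3]
tcp_rot: [-3.14, -0.532, -3.041]
contact_force: [-0.3, 0.0, -0.3]
grip_width: 29.8
finger_force: 0.0
dp [-0.0192, 0.0011, 0.0285] rot [-0.0007, -0.008, -0.0021]
```

View pics/s2.png

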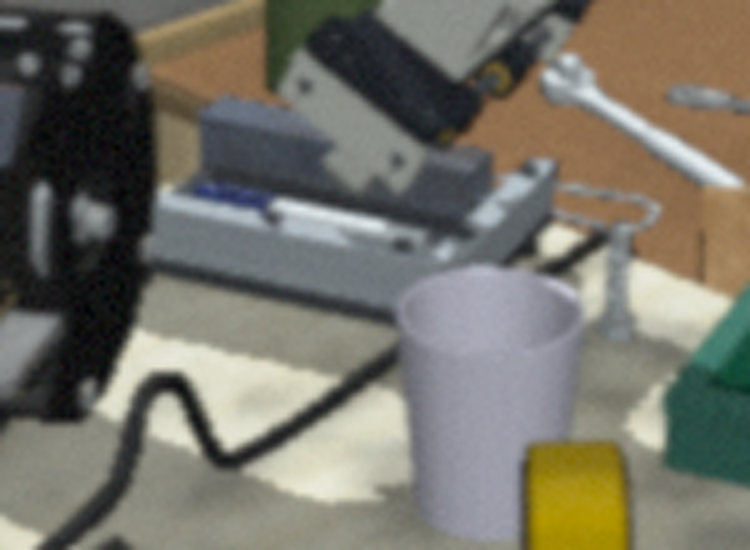

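The scene crop shows the marker flat on the bed, with its blue cap at crop (235,195) and the white barrel running to (400,232). The fingers are above it. I'll check its line against the expected pose.

```bash
python3 - <<'E'
from h import *
c=load("s2")
for p in [(429.6,240.4,31),(460,243.6,31),(540,252,31),(560,254,31)]: print((proj(c,p)[0]-[220,140])*5)
print(atz(c,220+335/5,140+218/5,31),atz(c,220+270/5,140+208/5,31))
E
```

```text
[184.28504795 194.2506394 ]
[236.35837691 205.59954797]
[378.11910711 236.5160866 ]
[414.572811  244.5670285]
[510.44245258 258.12851225  31.        ] [476.12611852 250.33610168  31.        ]
```

```bash
python3 -m pendant '{"dp":[[-0.01,0.002,0.014],[-0.019,0.002,0.026],[-0.0195,0.002,0.029],[-0.0195,0.002,0.029]],"rotation":[[0,0,0],[0,0,0],[0,0,0],[0,0,0]]}' 0.036
python3 -m pendant '{"dp":[[0,0,0],[0,0,0],[0,0,0],[0,0,0]],"rotation":[[0,0,0],[0,0,0],[0,0,0],[0,0,0]]}' 0.0
```

```text
time: 6.95
tool_pos: [529.2, 253.9, 35.8]
tcp_rot: [-3.141, -0.525, -3.038]
contact_force: [-1.3, -1.1, 0.3]
grip_width: 35.8
finger_force: 0.0
time: 7.45
tool_pos: [529.6, 253.9, 35.8]
tcp_rot: [-3.141, -0.525, -3.039]
contact_force: [0.3, 0.2, 1.1]
grip_width: 13.1
finger_force: 30.0
```

```bash
python3 -m pendant '{"dp":[[0,0,0],[-0.002,0,0.004],[-0.003,0,0.005],[-0.003,0,0.005]],"rotation":[[0,0,0],[0,0,0],[0,0,0],[0,0,0]]}' 0.024
python3 -m pendant '{"dp":[[0,0,0],[0,0,0],[0,0,0],[0,0,0]],"rotation":[[0,0,0],[0,0,0],[0,0,0],[0,0,0]]}' 0.0
python3 -m pendant '{"dp":[[0.02,0,-0.035],[0.04,0,-0.07],[0.07,0,-0.12],[0.1,0,-0.173],[0.1,0,-0.173]],"rotation":[[0,0,0],[0,0,0],[0,0,0],[0,0,0],[0,0,0]]}'
python3 - <<'E'
from h import *
go([600,220,250],Rt(-.96,np.radians(40)))
E
```

```text
time: 7.95
tool_pos: [529.3, 253.8, 29.5]
tcp_rot: [-3.141, -0.526, -3.039]
contact_force: [-0.4, 1.4, 0.7]
grip_width: 23.9
finger_force: 0.2
time: 8.45
tool_pos: [529.5, 253.8, 29.7]
tcp_rot: [-3.141, -0.525, -3.039]
contact_force: [0.3, -0.3, 0.2]
grip_width: 13.6
finger_force: 30.0
time: 9.07
tool_pos: [531.4, 254.5, 234.9]
tcp_rot: [3.14, -0.515, -3.037]
contact_force: [0.0, 0.3, -1.2]
grip_width: 14.0
finger_force: 30.0
dp [-0.0488, -0.0414, -0.045] rot [0.1047, -1.0917, 1.1211]
```

```bash
python3 -m pendant '{"dp":[[0,-0.005,-0.01],[-0.01,-0.01,-0.02],[-0.015,-0.015,-0.025],[-0.02,-0.02,-0.03],[-0.03,-0.025,-0.035],[-0.035,-0.03,-0.04],[-0.04,-0.035,-0.045],[-0.045,-0.04,-0.045]],"rotation":[[0.012,-0.12,0.123],[0.023,-0.24,0.247],[0.035,-0.36,0.37],[0.047,-0.48,0.493],[0.058,-0.6,0.617],[0.07,-0.72,0.74],[0.08,-0.84,0.863],[0.093,-0.96,0.99]]}'
cat > cup.py <<'E'
from h import *
import sys
o=get_obs();print(o["joint_positions"].round(3),o["grip_width"])
def T(z,a=40,phi=-.96,off=15):
    f=np.array([np.cos(phi),np.sin(phi),0]); C=np.array([681,110,0]);t=np.radians(a)
    P=C+off*f+[0,0,z]; return P+3*np.r_[f[:2]*np.sin(t),-np.cos(t)],Rt(phi,t)
E
python3 - <<'E'
from cup import *
go(*T(240))
E
```

```text
time: 10.07
tool_pos: [595.1, 220.3, 245.8]
tcp_rot: [-3.05, 0.561, 2.34]
contact_force: [0.3, -0.2, 0.0]
grip_width: 13.5
finger_force: 30.0
[ 0.503  0.533  1.304 -0.589  1.295 -0.078] 13.494951086821452
dp [-0.1276, -0.0094, 0.0909] rot [0.0024, -0.1312, 0.1344]
```

```bash
python3 -m pendant '{"dp":[[-0.03,-0.002,0.02],[-0.06,-0.004,0.04],[-0.09,-0.007,0.065],[-0.128,-0.009,0.091],[-0.128,-0.009,0.091],[-0.128,-0.009,0.091]],"rotation":[[0,-0.05,0.05],[0,-0.1,0.1],[0.002,-0.131,0.134],[0.002,-0.131,0.134],[0.002,-0.131,0.134],[0.002,-0.131,0.134]]}'
python3 - <<'E'
from cup import *
go(*T(118))
a=cap("scene","s3"); b=cap("top","t3")
im=np.hstack([crop(a,260,120,380,270,3.3),crop(b,200,130,320,280,3.3)]); cv2.imwrite("pics/s3.png",im)
E
```

```text
time: 10.82
tool_pos: [691.1, 96.6, 236.3]
tcp_rot: [-3.136, 0.693, 2.188]
contact_force: [-0.0, -0.2, -0.1]
grip_width: 13.7
finger_force: 30.0
[ 0.309  0.59   1.298 -0.738  1.138 -0.025] 13.68302220212858
dp [0.0769, -0.0, 0.0928] rot [-0.0014, -0.0048, 0.0048]
```

View pics/s3.png

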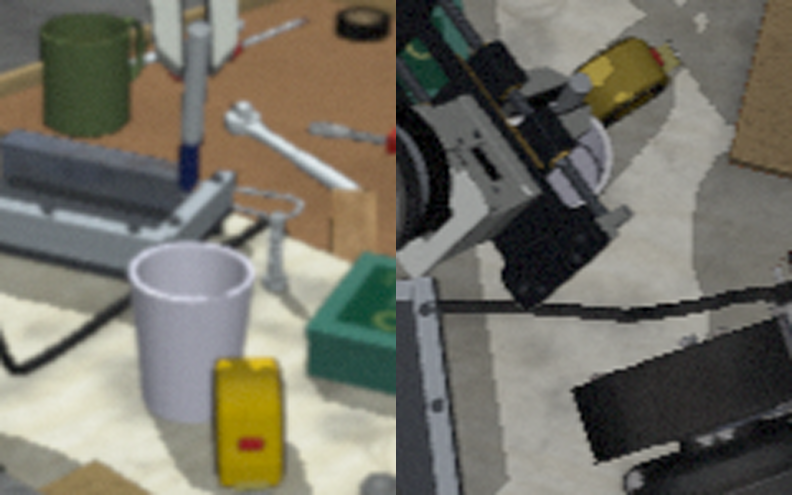

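The left view shows the marker nearly upright above the cup, with its lower end at pixel (317,177). The cup rim is centred at (318,202). I'll check the offset before lowering.

```bash
python3 - <<'E'
from h import *
a=load("s3")
print(proj(a,[[669.5,126.4,143],[681,110,95]]), tri((248.75,177.75),(317.9,202.1)))
print(atz(a,317,176,140))
E
```

```text
[[315.78026826 176.79030591]
 [316.19367073 201.65638475]] (array([682.1247196 , 110.43681988,  93.61845373]), np.float64(4.859613396426898))
[666.56834295 136.55152403 140.        ]
```

```bash
python3 -m pendant '{"dp":[[0.02,0,0.024],[0.04,0,0.048],[0.06,0,0.072],[0.072,0,0.087],[0.077,0,0.093],[0.077,0,0.093]],"rotation":[[0,0,0],[0,0,0],[0,0,0],[0,0,0],[0,0,0],[0,0,0]]}'
```

```text
time: 11.68
tool_pos: [691.7, 96.4, 116.9]
tcp_rot: [-3.138, 0.695, 2.187]
contact_force: [-0.3, 0.7, -0.6]
grip_width: 13.6
finger_force: 30.0
```

Next I open, wait a moment, and back out along the tool axis.

```bash
python3 -m pendant '{"dp":[[0,0,0],[0,0,0],[0,0,0],[0,0,0],[0,0,-0.02],[0,0,-0.06],[0,0,-0.11],[0,0,-0.16]],"rotation":[[0,0,0],[0,0,0],[0,0,0],[0,0,0],[0,0,0],[0,0,0],[0,0,0],[0,0,0]]}' 0.04
python3 - <<'E'
from h import *
a=cap("scene","s4"); b=cap("top","t4")
cv2.imwrite("pics/s4.png",np.hstack([crop(a,260,120,380,270,3.3),crop(b,145,150,265,300,3.3)]))
go([480,290,230],Rt(JY+np.pi/2,0))
E
```

```text
time: 12.68
tool_pos: [631.7, 181.4, 241.8]
tcp_rot: [-3.139, 0.694, 2.187]
contact_force: [0.9, 0.3, -0.3]
grip_width: 40.0
finger_force: 0.0
dp [0.1442, -0.0634, -0.0999] rot [-0.3661, 0.6306, -1.0298]
```

View pics/s4.png

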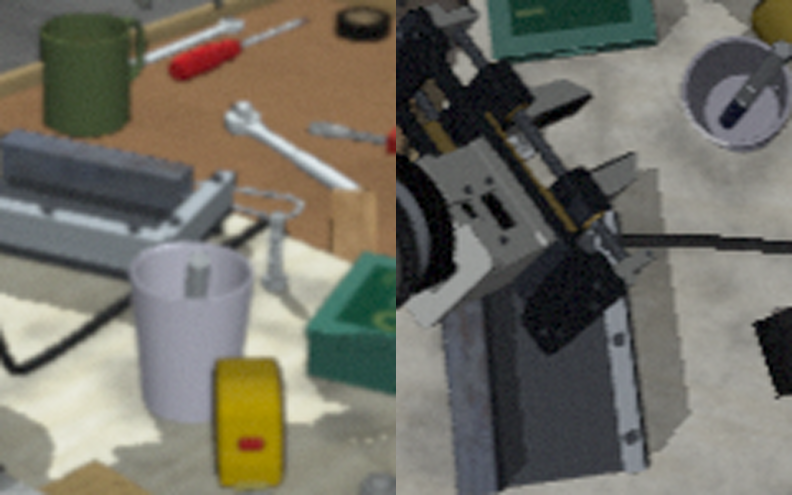

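The marker stands in the cup, leaning slightly: barrel end at (195,265) in the left view, cap at the bottom in the top view. The cup is upright and the bystanders haven't moved. Next I grasp the offcut.

```bash
python3 -m pendant '{"dp":[[0.02,-0.008,-0.02],[0.04,-0.016,-0.04],[0.06,-0.024,-0.06],[0.08,-0.032,-0.08],[0.1,-0.042,-0.09],[0.12,-0.052,-0.1],[0.144,-0.063,-0.1],[0.144,-0.063,-0.1]],"rotation":[[-0.052,0.09,-0.147],[-0.104,0.18,-0.294],[-0.157,0.27,-0.441],[-0.209,0.36,-0.588],[-0.261,0.45,-0.735],[-0.313,0.54,-0.882],[-0.366,0.631,-1.03],[-0.366,0.631,-1.03]]}' 0.06
python3 - <<'E'
from h import *
o=get_obs();print(o["joint_positions"].round(3))
go(jw(-47.5,-10,36),Rt(JY+np.pi/2-.031,0))
E
```

```text
time: 13.78
tool_pos: [480.3, 285.8, 223.5]
tcp_rot: [-3.137, -0.012, -3.028]
contact_force: [-0.1, -0.4, 0.1]
grip_width: 60.0
finger_force: 0.0
[ 4.000e-01  4.140e-01  1.423e+00 -1.000e-03  1.317e+00 -1.284e+00]
dp [-0.01, 0.0211, 0.1873] rot [-0.0049, -0.0119, 0.0248]
```

```bash
python3 -m pendant '{"dp":[[-0.005,0.01,0.04],[-0.01,0.021,0.08],[-0.01,0.021,0.13],[-0.01,0.021,0.17],[-0.01,0.021,0.186],[-0.01,0.021,0.186]],"rotation":[[0,-0.006,0.012],[-0.005,-0.012,0.025],[-0.005,-0.012,0.025],[-0.005,-0.012,0.025],[-0.005,-0.012,0.025],[-0.005,-0.012,0.025]]}'
python3 -m pendant '{"dp":[[0,0,0],[0,0,0],[0,0,0],[0,0,0]],"rotation":[[0,0,0],[0,0,0],[0,0,0],[0,0,0]]}' 0.02
python3 - <<'E'
from h import *
go(jw(10,-10,40),Rt(JY+np.pi/2,0))
go(jw(10,10,37),Rt(JY+np.pi/2,0))
E
```

```text
time: 14.52
tool_pos: [486.5, 307.6, 38.3]
tcp_rot: [3.141, 0.002, -3.052]
contact_force: [0.2, 0.5, -0.0]
grip_width: 60.3
finger_force: 0.0
time: 15.02
tool_pos: [486.8, 307.7, 39.0]
tcp_rot: [3.14, 0.003, -3.051]
contact_force: [-0.7, -0.3, 4.5]
grip_width: 29.4
finger_force: 30.0
dp [-0.0005, -0.0584, -0.0011] rot [0.0017, 0.0033, -0.0295]
dp [-0.0205, -0.0578, 0.002] rot [0.0017, 0.0033, -0.0295]
```

```bash
python3 -m pendant '{"dp":[[0,0,-0.003],[0,-0.02,-0.003],[0,-0.04,-0.003],[0,-0.058,-0.003],[0,-0.058,-0.003],[-0.01,-0.058,-0.001],[-0.013,-0.058,0],[-0.013,-0.058,0]],"rotation":[[0,0,0],[0,0,-0.01],[0,0,-0.02],[0,0,-0.03],[0,0,-0.03],[0,0,-0.03],[0,0,-0.03],[0,0,-0.03]]}'
python3 -m pendant '{"dp":[[-0.002,0,0],[-0.004,0,0],[-0.005,0,0],[-0.005,0,0]],"rotation":[[0,0,0],[0,0,0],[0,0,0],[0,0,0]]}'
```

```text
time: 16.02
tool_pos: [505.8, 251.9, 39.0]
tcp_rot: [3.14, 0.004, -3.02]
contact_force: [-0.2, -0.7, 3.6]
grip_width: 29.6
finger_force: 30.0
time: 16.52
tool_pos: [509.4, 252.3, 39.0]
tcp_rot: [3.14, 0.002, -3.02]
contact_force: [-3.9, -0.6, 7.3]
grip_width: 29.8
finger_force: 30.0
```

```bash
python3 -m pendant '{"dp":[[-0.001,0,0],[-0.002,0,0],[-0.002,0,0],[-0.002,0,0]],"rotation":[[0,0,0],[0,0,0],[0,0,0],[0,0,0]]}'
```

```text
time: 17.02
tool_pos: [509.3, 252.3, 39.0]
tcp_rot: [3.141, -0.002, -3.02]
contact_force: [-10.3, -1.8, 13.0]
grip_width: 29.7
finger_force: 30.0
```

```bash
python3 -m pendant '{"dp":[[0,0,0],[0,0,0],[0.001,0,0],[0.001,0,-0.03],[0.001,0,-0.07],[0.001,0,-0.11],[0.001,0,-0.13],[0.001,0,-0.13]],"rotation":[[0,0,0],[0,0,0],[0,0,0],[0,0,0],[0,0,0],[0,0,0],[0,0,0],[0,0,0]]}' 0.042
python3 - <<'E'
from h import *
p=get_obs()["tool_pos"]; d=p-jw(0,0,0); k,s=np.cos(JY),np.sin(JY); print("jig",k*d[0]+s*d[1],-s*d[0]+k*d[1])
go(jw(-60,-2,170),Rt(JY,np.radians(45)))
E
```

```text
time: 18.02
tool_pos: [511.3, 251.8, 169.6]
tcp_rot: [3.14, 0.006, -3.021]
contact_force: [-0.1, -0.2, -0.2]
grip_width: 41.7
finger_force: 0.0
jig 10.114427830265203 8.804951605710926
dp [0.0108, 0.0701, -0.0003] rot [0.6196, -0.6109, 1.4802]
```

```bash
python3 -m pendant '{"dp":[[0.002,0.01,0],[0.003,0.02,0],[0.005,0.03,0],[0.006,0.04,0],[0.008,0.05,0],[0.01,0.06,0],[0.011,0.07,0],[0.011,0.07,0]],"rotation":[[0.062,-0.061,0.148],[0.124,-0.122,0.296],[0.186,-0.183,0.444],[0.248,-0.244,0.592],[0.31,-0.305,0.74],[0.372,-0.366,0.888],[0.434,-0.427,1.036],[0.496,-0.488,1.184]]}' 0.0
python3 - <<'E'
from h import *
o=get_obs();print(o["joint_positions"].round(3))
go(jw(-30,-2,100),Rt(JY,np.radians(45)))
E
```

```text
time: 19.02
tool_pos: [490.1, 320.3, 166.4]
tcp_rot: [-3.008, 0.645, 2.073]
contact_force: [0.2, 0.3, -0.4]
grip_width: 0.2
finger_force: 0.0
[ 0.746  0.712  1.249 -0.578  1.521  0.42 ]
dp [0.0168, -0.0, 0.0711] rot [0.1184, -0.1192, 0.2971]
```

```bash
python3 -m pendant '{"dp":[[0,0,0.01],[0.008,0,0.035],[0.017,0,0.071],[0.017,0,0.071],[0.017,0,0.071]],"rotation":[[0.059,-0.06,0.149],[0.118,-0.119,0.297],[0.118,-0.119,0.297],[0.118,-0.119,0.297],[0.118,-0.119,0.297]]}'
python3 - <<'E'
from h import *
o=get_obs();print(o["joint_positions"].round(3))
go(jw(-14,-2,55),Rt(JY,np.radians(45)))
c=cap("top","t5");a=cap("scene","s5"); cv2.imwrite("pics/s5.png",np.hstack([crop(a,190,120,320,250,3),crop(c,140,190,260,320,3)]))
E
```

```text
time: 19.65
tool_pos: [496.7, 290.6, 102.2]
tcp_rot: [3.141, 0.782, 1.694]
contact_force: [0.2, 0.4, 0.7]
grip_width: -0.0
finger_force: 0.0
[ 0.72   0.857  1.225 -0.622  1.568  0.765]
dp [0.0218, -0.0011, 0.0449] rot [0.0028, -0.0037, 0.0022]
```

View pics/s5.png

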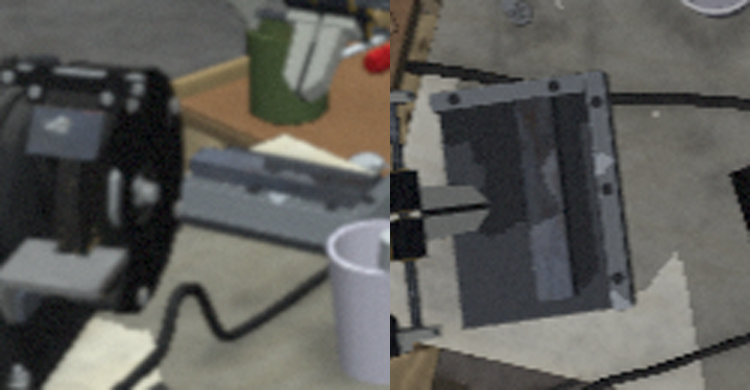

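The tube sits against the stop, parallel to the fence. Its left edge runs (520,105)–(540,300) in the right view and the fingers point at its middle. I'll go to the left edge and push right.

```bash
python3 -m pendant '{"dp":[[0.01,0,0.02],[0.02,-0.001,0.04],[0.022,-0.001,0.045],[0.022,-0.001,0.045]],"rotation":[[0,0,0],[0.003,-0.004,0.002],[0.003,-0.004,0.002],[0.003,-0.004,0.002]]}'
python3 -m pendant '{"dp":[[-0.0035,0,0.0035],[-0.007,0,0.007],[-0.0105,0,0.0105],[-0.014,0,0.014],[-0.014,0,0.014]],"rotation":[[0,0,0],[0,0,0],[0,0,0],[0,0,0],[0,0,0]]}'
```

```text
time: 20.25
tool_pos: [497.6, 274.0, 54.3]
tcp_rot: [-3.14, 0.786, 1.691]
contact_force: [-0.1, 0.4, 0.3]
grip_width: 0.5
finger_force: 0.0
time: 20.88
tool_pos: [500.0, 254.0, 54.6]
tcp_rot: [-3.141, 0.786, 1.69]
contact_force: [-0.4, 0.2, 1.5]
grip_width: 0.3
finger_force: 0.3
```

```bash
python3 -m pendant '{"dp":[[-0.0035,0,0.0035],[-0.007,0,0.007],[-0.0105,0,0.0105],[-0.0125,0,0.0125],[-0.0125,0,0.0125]],"rotation":[[0,0,0],[0,0,0],[0,0,0],[0,0,0],[0,0,0]]}'
python3 - <<'E'
from h import *
o=get_obs();print(o["contact_force"],o["tool_pos"])
c=cap("top","t6"); cv2.imwrite("pics/s6.png",crop(c,150,200,240,305,5.5))
E
```

```text
time: 21.5
tool_pos: [502.1, 237.1, 54.4]
tcp_rot: [-3.141, 0.785, 1.69]
contact_force: [-0.5, 3.4, 1.1]
grip_width: 0.4
finger_force: 1.7
[-0.52534305  3.36107221  1.14146391] [502.08024302 237.08358385  54.38373823]
```

View pics/s6.png

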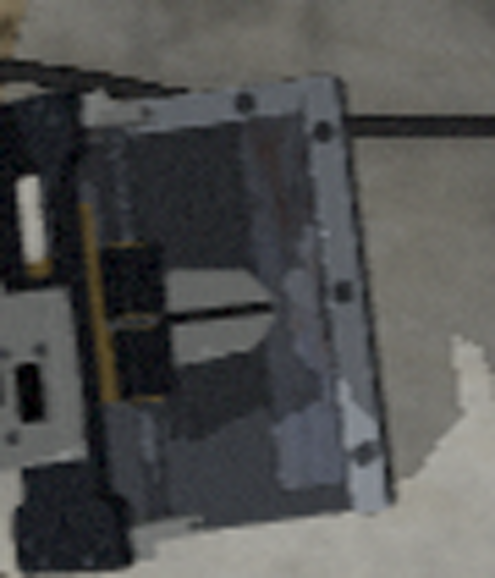

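The tube is at the fence, or within a millimetre of it, and its far end is at the stop. Next comes the diagonal push along the tool axis, in small increments.

```bash
python3 -m pendant '{"dp":[[0,0,0.001],[0,0,0.002],[0,0,0.003],[0,0,0.003],[0,0,0.003]],"rotation":[[0,0,0],[0,0,0],[0,0,0],[0,0,0],[0,0,0]]}'
```

```text
time: 22.18
tool_pos: [502.3, 236.6, 53.8]
tcp_rot: [3.139, 0.784, 1.689]
contact_force: [-5.9, 10.8, 12.1]
grip_width: 0.5
finger_force: 8.5
```

```bash
python3 -m pendant '{"dp":[[0,0,0.0005],[0,0,0.001],[0,0,0.001],[0,0,0.001],[0,0,0.001],[0,0,0.001]],"rotation":[[0,0,0],[0,0,0],[0,0,0],[0,0,0],[0,0,0],[0,0,0]]}'
python3 - <<'E'
from h import *
o=get_obs();print(o["contact_force"])
c=cap("top","t7"); s=cap("scene","s7"); cv2.imwrite("pics/s7.png",np.hstack([crop(c,150,200,235,305,5),crop(s,270,180,345,285,4.76)[:, :357]] if False else [crop(c,150,200,235,305,5),cv2.resize(crop(s,270,180,345,285,1),(375,525),interpolation=2)]))
E
```

```text
time: 22.92
tool_pos: [502.3, 236.5, 53.6]
tcp_rot: [3.138, 0.784, 1.689]
contact_force: [-7.0, 14.2, 15.9]
grip_width: 0.3
finger_force: 10.8
[-6.99126268 14.1584059  15.89845154]
```

View pics/s7.png

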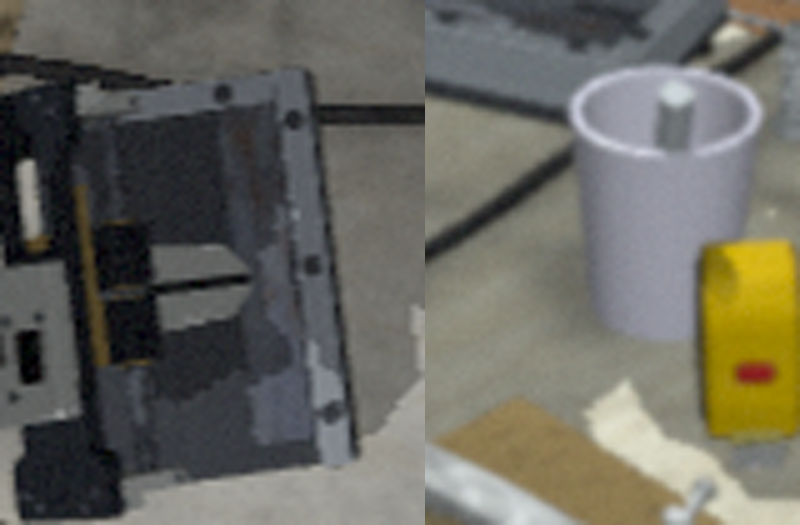

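The tube's top face runs from (228,112) to (255,441) in the left view, flush along the fence. The marker still stands in the upright cup. I'll check the tube's end numerically.

```bash
python3 - <<'E'
from h import *
c=load("t7"); 
for w in [(25,-80,54),(55,-80,54),(25,80,54),(55,-95,54)]: print(w,((proj(c,jw(*w))[0]+.4-[150,200])*5).round(1))
E
```

```text
(25, -80, 54) [256.2 443.1]
(55, -80, 54) [319.5 434.2]
(25, 80, 54) [215.6 107.7]
(55, -95, 54) [323.5 466. ]
```

```bash
python3 - <<'E'
from h import *
c=load("t7"); g=c["pixels"].astype(int).sum(2)//3
for y in (70,60,50,40,30,-40,-50,-60,-70):
    a=proj(c,jw(25,y,54))[0]; v=int(round(a[1])); b=proj(c,jw(55,y,54))[0]
    print(y,"L",a[0].round(1),"R",b[0].round(1),g[v,int(a[0])-4:int(b[0])+5], c["pixels"][v,int(a[0])-1:int(a[0])+4,2]-c["pixels"][v,int(a[0])-1:int(a[0])+4,0].astype(int))
E
```

```text
70 L 193.2 R 205.7 [38 34 38 39 43 55 49 49 51 46 49 51 55 60 59 54 56 67 75 42 53] [4 5 6 5 2]
60 L 193.7 R 206.2 [ 36  42  35  38  42  55  59  55  50  52  48  51  55  60  56  50  45  72
 102  93  97  98] [5 6 9 9 4]
50 L 194.2 R 206.8 [38 38 41 35 45 57 63 60 59 53 48 48 48 47 51 48 54 78 98 97 95] [ 5  4  6  8 11]
40 L 194.7 R 207.3 [36 41 41 40 41 48 56 58 53 54 46 45 49 52 53 56 52 76 97 95 97 96] [6 5 5 4 7]
30 L 195.2 R 207.8 [ 44  37  35  39  48  61  62  67  62  55  50  55  53  53  80  86  78 110
 126  97  95] [ 7  7  7  8 11]
-40 L 198.8 R 211.4 [ 35  40  40  39  40  52  62  61  58  62  56  53  54  56  69  90  78 106
 136 124  97  99] [ 7  8  9  7 14]
-50 L 199.3 R 211.9 [ 61  62  60  59  58  55  61  84  95  91  89  91  86  91  88  89  75 103
 139 135 136] [ 9  6  9  9 15]
-60 L 199.8 R 212.5 [ 60  61  59  62  62  77  86  92  92  90  82  89  90  92  86  90  80 108
 140 135 118  82] [ 8  8 13 12 15]
-70 L 200.3 R 213.0 [ 59  62  60  53  65  88  90  91  88  85  87  92  90  90  90  90  76 105
 124  83  87] [ 7 13 11 15 13]
```

The left edge lies within a pixel of the home position along its whole length, so the tube is parallel, and the push is steady. I'm handing in the job.

```bash
python3 - <<'E'
from plant import get_obs, workorder
print(get_obs()["contact_force"]); print(workorder.close_job())
E
```

```text
[-5.17301801 14.65449465 15.56883857]
the job is handed in; nothing more can be done
None
```

The job is handed in, with no verdict shown: the marker stands in the upright 80 mm cup, and the offcut is against stop and fence by camera check, held by a steady diagonal push (about 15 N down, 15 N toward the fence).

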